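# Lock the tool chest: hold the spring catch and shoot the bolt

### The job

Lock the steel tool chest: press its spring catch bar down with one fingertip and, keeping it down all the way, push the bolt by its upright tab with the other fingertip until the bolt is fully home through the keeper on the other lid. Then let go, so that the catch springs back up and holds the bolt there. Nothing is to be gripped or lifted; leave the things standing around where they are.

Things in the scene. Friction and masses are not known exactly. Their poses are not given: they have to be found in the camera images.
- chest: Grey steel tool chest, 260 x 400 mm (x, y), flat top 130 mm above the bench, fixed; place and turn vary. Origin: centre of its underside, z up. Two lid leaves meet at a seam at y = +50 mm; the bolt slides along +y (axes of all lock parts are the chest's) from the larger leaf into the keeper, a lone staple on the smaller leaf. Bolt bar, fins and staples all end 24 mm above the top.
- bolt_tab (a point): Upright steel thumb tab of the bolt: a plate 30 mm wide (x), 6 mm thick (y), its upper edge 68 mm above the chest's top. The point is on its centre line, 20 mm below that edge; at the start at chest x = 30, y = -60 to -57 mm. Pushed on its -y face it moves along +y, 50 mm to its stop, resisting with about 2.5 N.
- catch_top (a point): Centre of the upper face of the spring catch: a level ribbed steel bar 28 mm wide (x), 130 mm long (y), beside the bolt: chest x = -30, y = -60 mm, 40 mm above the chest's top when up. Sinks straight down up to 10 mm wherever pressed: 3 N to start, 8 N at the bottom. A fingertip can slide along it while the other, 60 mm away, pushes the tab.
- bolt (a joint): How far the bolt has slid, m: 0 to 0.003 at the start (drawn back), 0.050 fully home at its stop. With the catch up it is blocked after a few mm, at the start and every 11 mm on the way; pressing the catch more than about 5.5 mm frees it. Beyond 0.045 the catch can spring up and lock it home.
- catch (a joint): How far the catch bar is pressed down, in m: 0 up (sprung), 0.010 at the bottom.
- jar_mid (a point): Bystander: small glass jar, 52 mm across, 75 mm high, standing on the smaller lid leaf. Point at its centre.
- can_mid (a point): Bystander: metal can, 66 mm across, 115 mm high, on the bench beside the chest. Point at its centre.
- carton_mid (a point): Bystander: cardboard carton 65 x 90 x 50 mm on the bench beside the chest. Point at its centre.
- wrench_grip (a point): Bystander: steel wrench lying on the bench beside the chest. Point at its handle.

How it is judged:
By the outcome, as a careful person would: the job done as asked, in the order asked, and still so for the second after the job is handed in, with the robot touching nothing.
It also fails if it takes over 42 s, if anything falls off the work surface, if the arm or the gripper's body presses on something with over 40 N, if the wrist force passes 120 N, or if a joint passes its speed limit or range.

### The arm

A 6-joint arm with a two-finger parallel gripper is mounted at the origin on the work surface. World frame = base frame: x ahead of the robot, y to its left, z up, the work surface at z = 0. Lengths are in m, angles in rad, forces in N, time in s.
With the tool pointing down it reaches from about 0.15 to 0.775 m from the base axis. Payload 6.1 kg.
Tool frame: the origin (TCP) lies at the very end of the fingers, on their centre line; the grasp point (between the pads) lies 19 mm behind it (pinch_z is the distance from the TCP to the grasp point, in m); z points along the fingers, y is the direction in which the jaws open and shut (so a half turn about z gives the same grasp; the last joint's range is limited). The gripper opens to 85 mm and grips with 20 to 120 N. Pads are 22 mm wide; open, the fingers measure 114 mm over their backs; the gripper's body (76 mm by 85 mm) begins 54 mm behind the grasp point. The pads swing forward as they close: fully open they stand 13 mm farther back than shut.
Start: joints at [1.229, 0.126, -0.04, 1.405, 0, 1.571], TCP at [0.176, 0.495, 0.231] pointing down, gripper open.
Joint ranges: [-2.72, 2.72], [-0.95, 1.95], [-1.27, 1.35], [-1.78, 2.02], [-1.46, 1.47], [-3.14, 3.14]. Speed limits (rad/s): [2.39, 2.39, 3.01, 3.14, 3.14, 3.14].

### API

Orientations are given as a rotation vector (axis times angle).
In Python, from rig import read_state, read_camera, camera_model, job_done, cut_out, pinch_z gives the robot as it stands.
- The arm moves only by the shell command python3 -m handwheel 'ROWS' [OPENING] [FORCE]. ROWS is JSON, a list of rows, each a list of 6 numbers: the shift along the tool's x, y, z in units of 25 mm (1.0 is 25 mm), then the turn, a rotation vector about the tool's x, y, z in units of 8 degrees (1.0 is 8 degrees). In form: [[x, y, z, ax, ay, az], ...]. A call has 1 to 12 rows; each row is the pose to reach, as a shift and turn from the pose measured when the call began, along the tool's axes at that moment; what a row does not reach only later rows make up. A row lasts 1/10 s, in which the tool goes at most 50 mm and 8.59 degrees, less where a joint would pass 70% of its speed; a pose out of reach is approached as far as the arm can. A call with a gripper value outside its range is refused whole. OPENING is the opening, from 0 (shut) to 1 (fully open), set as the call begins (- or left out, the last holds). The fingers move at their own pace and stop on an object; FORCE is the grip in N (left out, the last holds). Time passes only in rows, so rows that repeat a pose let the fingers close. It gives the time, the measured TCP pose, the force and the opening at its end, in the units of the state.
- read_state(): the state, without advancing time (a new reading comes with each control period).
- read_camera(name): name is "scene" or "top" or "wrist"; returns the picture (420x560x3 uint8, blue, green, red); there is no depth.
- camera_model(name): a dict with "mtx" (3x3 intrinsics, pixels), "camera_from_world" (4x4, takes a point from world to camera coordinates); the wrist camera has in their place "hand_eye" (4x4, takes a point from camera to tool coordinates, whose origin is the TCP and whose axes are the flange's). Camera axes: x right, y up, looking along -z (the intrinsics and any distortion apply to the point x, -y, -z); pixel columns grow to the right and rows downward; lengths in m; the calibration is good to about 2 mm. A picture is of the moment at which its call begins: read the wrist's pose just before it. camera_model takes no time and is no camera call.
- job_done(): hands the job in, once; it reports no verdict.
Trained networks look in the newest picture that a camera, given by its name, has taken for a name from the list of things; names that differ only in an ending like _2 or _b are one class to them, and where a whole thing is asked for, a point or a joint stands for the part that bears it (a point fixed in the world has none). Each returns a list of dicts, best first, with "p" (0 to 1); they miss things now and then, are a little off and sometimes report something else, mostly with a low value. They report only what shows in the picture. A call takes as long as a camera call.
- cut_out(camera, query): "region" (420x560 bool, what is visible of it) and "bbox" ([left, top, width, height] in pixels, round what is visible of it).
The state is a dict: "t": time; "joint_positions": joint angles; "joint_velocities": joint speeds; "effort": joint torques, N m; "position": TCP position; "tcp_rot": TCP orientation; "force": force on the tool from outside, world axes, zero at the start; "ft_torque": the same for the moment, N m; "opening": finger opening in m.
Only numpy, scipy, OpenCV 4.12 (cv2) and the standard library are available. Lean on these libraries where they do the work, as an engineer would, in place of code of your own. Each camera call takes 0.05 s, during which the arm holds its last target. There are 200 camera calls.

## Working session

There is one attempt and no reset: what is moved stays moved. The work goes in short steps, Python scripts to look and compute and a shell command to move; the robot and the scene stay as the last step left them, time stands still between calls to the robot, and variables do not carry over. Pictures are saved under pics/ and viewed, about 8 in all and at most 12, crops included, and the job is handed in when it is done.

```bash
mkdir -p pics; ls; python3 - <<'E'
from rig import *
import cv2,numpy as np
np.set_printoptions(precision=4,suppress=True)
print(read_state(),pinch_z)
ims=[]
for n in("scene","top"):
    im=read_camera(n);cv2.imwrite(f"pics/{n}0.png",im)
    m=camera_model(n);print(n,m)
    for q in("chest","bolt_tab","catch_top","jar_mid","can_mid","carton_mid","wrench_grip"):
        r=cut_out(n,q)
        for d in r[:2]: 
            ys,xs=np.nonzero(d["region"]);print(q,round(d["p"],2),d["bbox"],xs.mean().round(1),ys.mean().round(1))
E
```

```text
pics
{'t': 0.0, 'joint_positions': array([ 1.229 ,  0.1264, -0.0406,  1.4054, -0.    ,  1.5708]), 'joint_velocities': array([ 0.0009, -0.0004, -0.0001,  0.0002,  0.0003, -0.0024]), 'effort': array([  0.0012, -43.5913,  35.2926,   0.0173,  -0.0001,  -0.    ]), 'position': array([0.1758, 0.4942, 0.2305]), 'tcp_rot': array([-0.5342, -3.0956,  0.0024]), 'force': array([0.5993, 0.2156, 0.3618]), 'ft_torque': array([-0.0267, -0.0302, -0.0387]), 'opening': 0.08574796402372982} 0.0187
scene {'mtx': array([[395.1913,   0.    , 282.3525],
       [  0.    , 395.1913, 207.3773],
       [  0.    ,   0.    ,   1.    ]]), 'camera_from_world': array([[ 0.3133,  0.9495,  0.0164, -0.1646],
       [-0.7972,  0.2535,  0.5479,  0.3831],
       [ 0.5161, -0.1847,  0.8364, -1.4331],
       [ 0.    ,  0.    ,  0.    ,  1.    ]])}
chest 0.84 [196.9, 143.1, 174.8, 142.5] 279.1 209.7
chest 0.42 [425.8, 198.8, 59.6, 28.6] 456.1 213.1
bolt_tab 0.76 [249.5, 192.2, 50.8, 27.1] 270.5 205.4
catch_top 0.69 [230.1, 173.4, 48.6, 28.7] 254.8 187.6
jar_mid 0.84 [307.6, 129.1, 17.0, 27.9] 316.9 143.2
can_mid 0.58 [68.0, 250.7, 45.2, 39.7] 91.5 269.9
carton_mid 0.79 [402.3, 141.7, 40.2, 30.1] 421.7 155.4
wrench_grip 0.65 [427.3, 200.0, 57.0, 26.2] 457.9 213.8
top {'mtx': array([[438.4578,   0.    , 281.0001],
       [  0.    , 438.4578, 214.2292],
       [  0.    ,   0.    ,   1.    ]]), 'camera_from_world': array([[ 0.0034, -1.    ,  0.001 , -0.0035],
       [ 0.9844,  0.0035,  0.1758, -0.5726],
       [-0.1758,  0.0004,  0.9844, -1.3392],
       [ 0.    ,  0.    ,  0.    ,  1.    ]])}
chest 0.68 [211.6, 174.1, 145.8, 109.4] 284.6 226.6
catch_top 0.92 [287.4, 224.1, 41.3, 16.4] 306.8 230.5
jar_mid 0.8 [225.0, 256.7, 18.4, 15.3] 233.0 262.9
can_mid 0.67 [429.7, 205.7, 31.9, 25.6] 446.2 219.6
carton_mid 0.85 [108.4, 245.4, 30.3, 21.0] 123.6 255.1
carton_mid 0.59 [109.4, 169.5, 40.2, 38.5] 128.6 188.5
wrench_grip 0.61 [107.9, 167.1, 42.2, 40.6] 124.5 185.0
```

View pics/scene0.png

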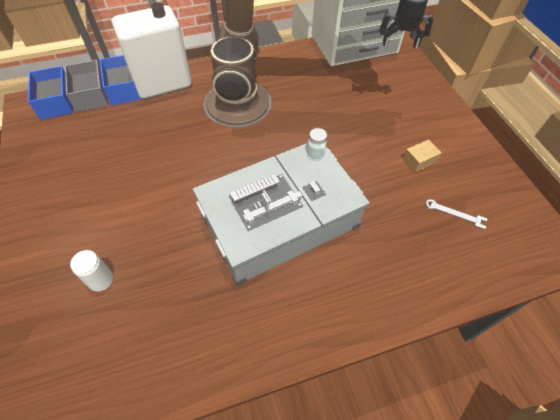

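View pics/top0.png

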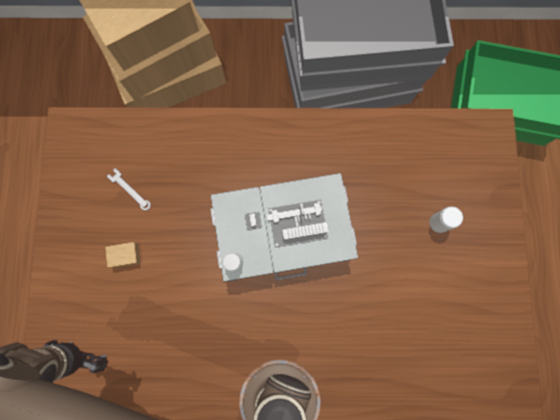

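The scene view shows the chest centred near (280,210), with the white catch bar at (255,188), the tab and bolt at about (270,203), the keeper at (315,188) and the jar at (317,143). The top view shows the catch at (306,231), the bolt at (296,212), the seam from (262,187) to (275,275) and the jar at (232,263). Chest +y points roughly along world +y. Next is a rough pose from top-view corners and the catch.

```bash
cat > h.py <<'E'
from rig import *
import cv2,numpy as np
from scipy.spatial.transform import Rotation as R
from scipy.optimize import least_squares
np.set_printoptions(precision=4,suppress=True)
F=np.diag([1,-1,-1,1.])
def ext(n,st=None):
    m=camera_model(n)
    if n!="wrist": return m["mtx"],F@m["camera_from_world"],m
    T=np.eye(4);T[:3,:3]=R.from_rotvec(st["tcp_rot"]).as_matrix();T[:3,3]=st["position"]
    return m["mtx"],F@np.linalg.inv(T@m["hand_eye"]),m
def proj(K,E,P):
    c=np.atleast_2d(P)@E[:3,:3].T+E[:3,3];p=c@K.T;return p[:,:2]/p[:,2:]
def onplane(K,E,uv,z):
    d=E[:3,:3].T@np.linalg.inv(K)@np.array([*uv,1]);o=-E[:3,:3].T@E[:3,3]
    return o+d*(z-o[2])/d[2]
def chest(p,P):  # p=x,y,yaw
    return R.from_euler('z',p[2]).apply(np.atleast_2d(P))+[p[0],p[1],0]
def toolmove(st,goal,yaw): # goal TCP world, tool x along chest y
    R0=R.from_rotvec(st["tcp_rot"]);c,s=np.cos(yaw),np.sin(yaw)
    G=R.from_matrix(np.array([[-s,c,0],[c,s,0],[0,0,-1]]).astype(float))
    return R0.inv().apply(np.array(goal)-st["position"])/.025,np.degrees((R0.inv()*G).as_rotvec())/8
E
python3 - <<'E'
from h import *
K,E,m=ext("top");print([k for k in m])
a=onplane(K,E,(262,187),.13);b=onplane(K,E,(275,275),.13);print(a,b)
c=onplane(K,E,(306.8,230.5),.17);print(c)
d=(a-b);yaw=np.arctan2(d[1],d[0]);print(np.degrees(yaw))
o=c-chest([0,0,yaw],[-.03,-.06,0])[0];p=[o[0],o[1],yaw];print(p)
S=ext("scene");q=[[-.03,-.06,.17],[.03,-.058,.178],[-.13,.2,.13],[.13,.2,.13],[.13,-.2,.13],[-.13,-.2,.13]]
print(proj(K,E,chest(p,q)),proj(S[0],S[1],chest(p,q)))
st=read_state()
for g in ([0,-.05,.33],): print(toolmove(st,chest(p,g)[0],yaw),ext("wrist",st)[2])
E
```

```text
['mtx', 'camera_from_world']
[0.6418 0.0562 0.13  ] [0.3785 0.0154 0.13  ]
[ 0.5041 -0.0758  0.17  ]
8.804270707250797
[np.float64(0.524534850712177), np.float64(-0.011871319134515668), np.float64(0.1536635120784162)]
[[306.8    230.5   ]
 [302.9468 209.808 ]
 [223.2596 279.3468]
 [212.3097 193.0975]
 [343.1039 173.8796]
 [358.5532 258.7223]] [[252.894  185.932 ]
 [263.5985 201.1915]
 [319.4712 137.9128]
 [368.8296 203.4708]
 [228.207  265.9185]
 [190.5735 186.5351]]
(array([-20.8783, -16.1732,  -3.9483]), array([ 0.0002, -0.0003,  7.7014])) {'mtx': array([[323.0176,   0.    , 281.4765],
       [  0.    , 323.0176, 211.2468],
       [  0.    ,   0.    ,   1.    ]]), 'hand_eye': array([[-0.0002,  0.9524,  0.305 ,  0.0788],
       [ 1.    ,  0.0004, -0.0008, -0.0006],
       [-0.0009,  0.305 , -0.9524, -0.1431],
       [ 0.    ,  0.    ,  0.    ,  1.    ]])}
```

```bash
python3 -m handwheel '[[-2,-1.5,-2,0,0,0.7],[-4,-3,-4,0,0,1.4],[-5.5,-4.2,-4,0,0,2.1],[-7,-5.4,-4,0,0,2.8],[-8.5,-6.6,-4,0,0,3.5],[-10,-7.8,-4,0,0,4.2],[-11.5,-9,-4,0,0,4.9],[-13,-10.2,-4,0,0,5.6],[-14.5,-11.4,-4,0,0,6.3],[-16,-12.6,-4,0,0,7],[-17.5,-13.8,-4,0,0,7.7],[-19,-15,-4,0,0,7.7]]' 0.53; python3 - <<'E'
from h import *
print(toolmove(read_state(),chest([.5245,-.0119,.1537],[0,-.075,.33])[0],.1537))
E
```

```text
t: 2.0
position: [0.4817, 0.0071, 0.3316]
tcp_rot: [2.047, 2.383, 0.001]
force: [-0.1, 1.4, -0.4]
opening: 0.0452
(array([-4.0113,  1.5864,  0.065 ]), array([ 0.0066, -0.0007, -0.0167]))
```

```bash
python3 -m handwheel '[[-1.5,0.6,0,0,0,0],[-3,1.2,0,0,0,0],[-4,1.6,0,0,0,0],[-4,1.6,0,0,0,0],[-4,1.6,0,0,0,0]]'; python3 - <<'E'
from h import *
p=[.5245,-.0119,.1537]
st=read_state();im=read_camera("wrist");cv2.imwrite("pics/w1r.png",im);np.savez("w1.npz",**{k:st[k] for k in("position","tcp_rot")})
K,E,m=ext("wrist",st)
for q in("bolt_tab","catch_top","jar_mid"):
    for d in cut_out("wrist",q)[:1]: 
        ys,xs=np.nonzero(d["region"]);print(q,d["p"],d["bbox"],xs.mean(),ys.mean())
L=np.array([[-.044,-.125,.17],[-.016,-.125,.17],[-.016,.005,.17],[-.044,.005,.17]])
T=np.array([[.015,-.061,.198],[.045,-.061,.198],[.045,-.055,.198],[.015,-.055,.198]])
for q in (L,T): cv2.polylines(im,[proj(K,E,chest(p,q)).astype(int)],True,(0,0,255),1)
cv2.polylines(im,[proj(K,E,chest(p,[[-.13,.05,.13],[.13,.05,.13]])).astype(int)],False,(0,255,0),1)
cv2.imwrite("pics/w1.png",cv2.resize(im,(784,588)));print(st)
E
```

```text
t: 2.5
position: [0.5363, -0.0861, 0.3312]
tcp_rot: [-2.048, -2.381, -0.001]
force: [-0.2, 0.7, -0.4]
opening: 0.0451
bolt_tab 0.68 [286.3, 60.8, 46.7, 164.9] 310.5337039610841 145.30055594162613
catch_top 0.64 [231.8, 104.1, 66.7, 133.5] 251.5813784764208 167.52043530834342
{'t': 2.5, 'joint_positions': array([-0.1595,  0.1856,  0.2512,  1.6365,  0.0007,  1.2612]), 'joint_velocities': array([ 0.0265, -0.0246, -0.0095,  0.0024,  0.0009,  0.001 ]), 'effort': array([ -1.0067, -45.2039,  34.3545,  -0.175 ,  -0.0538,  -0.0215]), 'position': array([ 0.5363, -0.0861,  0.3312]), 'tcp_rot': array([-2.0483, -2.3814, -0.0008]), 'force': array([-0.174 ,  0.7184, -0.3845]), 'ft_torque': array([-0.0197, -0.0202,  0.0293]), 'opening': 0.0451140887146103}
```

View pics/w1.png

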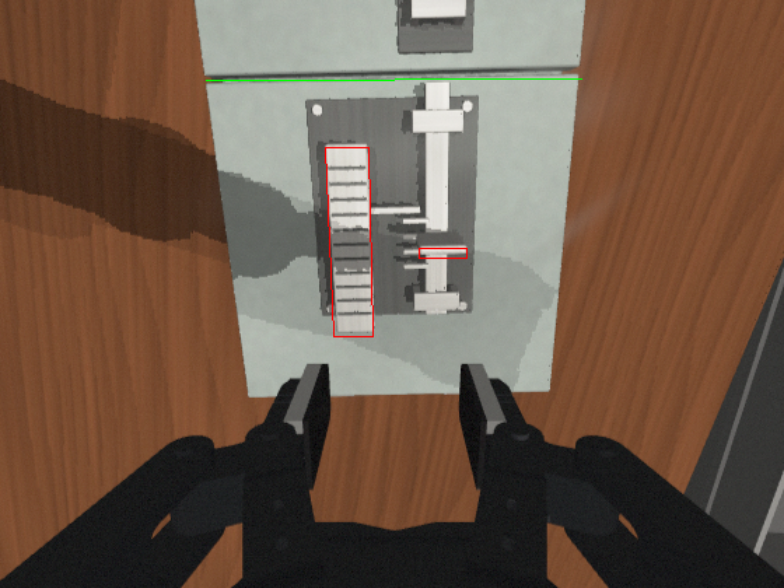

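The wrist view, with the model overlaid, shows the catch bar from (324,144) to (373,333) and the tab edge at (443,249). The overlay is about 2.5 mm short along chest +y and x agrees, so I correct it and approach behind the tab.

```bash
python3 - <<'E'
from h import *
p=[.5241,-.0095,.158]
st=read_state();print(toolmove(st,chest(p,[0,-.088,.19])[0],p[2]))
E
```

```text
(array([-0.4747,  0.002 ,  5.6853]), array([ 0.0113, -0.0001, -0.038 ]))
```

```bash
python3 -m handwheel '[[-0.5,0,1.5,0,0,0],[-0.5,0,3,0,0,0],[-0.5,0,4.3,0,0,0],[-0.5,0,5.2,0,0,-0.04],[-0.5,0,5.7,0,0,-0.04],[-0.5,0,5.7,0,0,-0.04],[-0.5,0,5.7,0,0,-0.04]]'; python3 - <<'E'
from h import *
p=[.5241,-.0095,.158]
st=read_state();im=read_camera("wrist")
K,E,m=ext("wrist",st)
L=np.array([[-.044,-.125,.17],[-.016,-.125,.17],[-.016,.005,.17],[-.044,.005,.17]])
T=np.array([[.015,-.063,.198],[.045,-.063,.198],[.045,-.057,.198],[.015,-.057,.198]])
for q in (L,T): cv2.polylines(im,[proj(K,E,chest(p,q)).astype(int)],True,(0,0,255),1)
cv2.imwrite("pics/w2.png",cv2.resize(im,(784,588)))
print(toolmove(st,chest(p,[0,-.088,.17])[0],p[2]),st["force"],st["position"])
E
```

```text
t: 3.4
position: [0.5384, -0.0967, 0.1909]
tcp_rot: [2.037, 2.389, 0.003]
force: [0.0, 1.0, -0.3]
opening: 0.0449
(array([ 0.0145, -0.0177,  0.8345]), array([0.0216, 0.0031, 0.0063])) [ 0.0415  0.9879 -0.3298] [ 0.5384 -0.0967  0.1909]
```

View pics/w2.png

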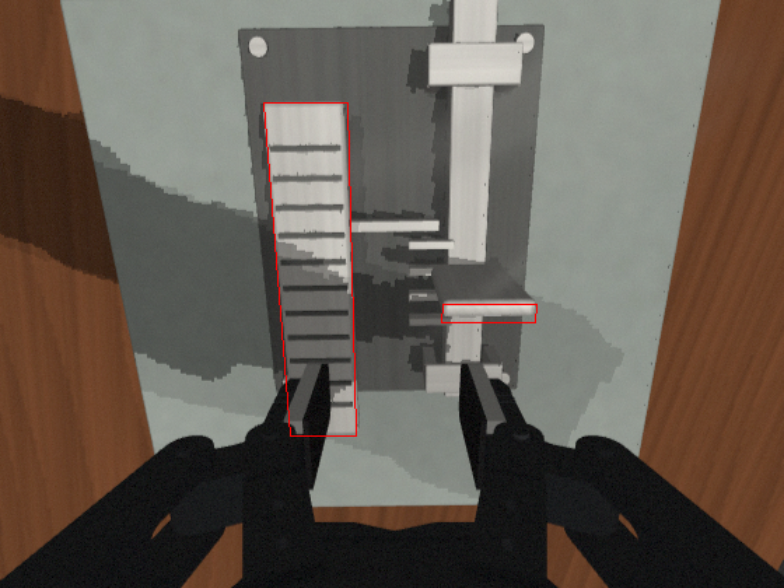

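The wrist view shows the left fingertip over the catch (285–330, within 285–355). The right fingertip lines up with the tab (460–515, within 443–537) and sits behind it, and the overlay fits within 2 mm. Next I descend and feel for contact.

```bash
python3 -m handwheel '[[0,0,0.4,0,0,0],[0,0,0.7,0,0,0],[0,0,0.7,0,0,0]]';python3 -m handwheel '[[0,0,0.12,0,0,0],[0,0,0.12,0,0,0]]';python3 -m handwheel '[[0,0,0.12,0,0,0],[0,0,0.12,0,0,0]]'; python3 -m handwheel '[[0,0,0.12,0,0,0],[0,0,0.12,0,0,0]]'
```

```text
t: 3.75
position: [0.5383, -0.0968, 0.1726]
tcp_rot: [2.037, 2.389, 0.003]
force: [-0.4, 0.1, 0.3]
opening: 0.0451
t: 3.95
position: [0.538, -0.0968, 0.1691]
tcp_rot: [2.038, 2.39, 0.002]
force: [0.7, -0.4, -0.6]
opening: 0.0453
t: 4.15
position: [0.5383, -0.0969, 0.1662]
tcp_rot: [2.038, 2.389, 0.002]
force: [-0.1, 0.4, 2.9]
opening: 0.0448
t: 4.35
position: [0.5383, -0.0969, 0.1634]
tcp_rot: [2.037, 2.389, 0.003]
force: [-0.6, -0.5, 4.7]
opening: 0.0453
```

Contact came at TCP z of about 0.1667, with 3 N at the start and 0.5 N/mm after that, as expected. I press to about 8.5 mm.

```bash
python3 -m handwheel '[[0,0,0.1,0,0,0],[0,0,0.2,0,0,0],[0,0,0.2,0,0,0],[0,0,0.2,0,0,0]]'; python3 - <<'E'
from h import *
st=read_state();im=read_camera("wrist")
p=[.5241,-.0095,.158]
print(toolmove(st,chest(p,[0,-.088,.158])[0],p[2]),st["force"],st["position"])
cv2.imwrite("pics/w3.png",cv2.resize(im,(784,588)))
E
```

```text
t: 4.75
position: [0.5384, -0.0969, 0.159]
tcp_rot: [2.037, 2.388, 0.003]
force: [-2.0, 0.8, 7.3]
opening: 0.0451
(array([ 0.0241, -0.0139,  0.0406]), array([0.0224, 0.005 , 0.0034])) [-2.0491  0.757   7.3178] [ 0.5384 -0.0969  0.159 ]
```

View pics/w3.png

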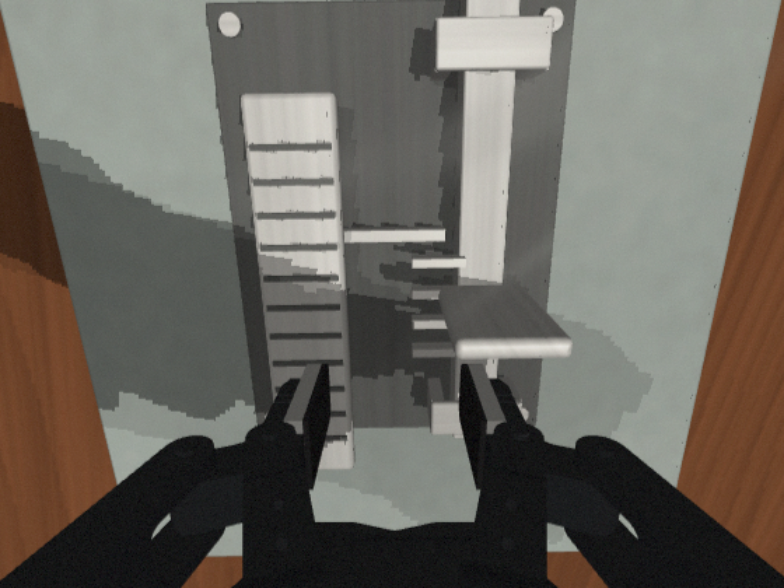

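The catch is down about 8 mm with the fingertip well on the bar. The right fingertip (485,400) is behind the tab face (512,348). Now I push along tool +x, watching z and the force.

```bash
python3 -m handwheel '[[0.2,0,0.02,0,0,0],[0.4,0,0.02,0,0,0],[0.6,0,0.02,0,0,0],[0.6,0,0.02,0,0,0]]'; python3 -m handwheel '[[0.15,0,0.01,0,0,0],[0.3,0,0.01,0,0,0],[0.3,0,0.01,0,0,0]]'
```

```text
t: 5.2
position: [0.5369, -0.0829, 0.1597]
tcp_rot: [2.034, 2.386, 0.003]
force: [-0.3, -2.2, 6.3]
opening: 0.0456
t: 5.5
position: [0.5365, -0.0769, 0.1605]
tcp_rot: [2.032, 2.382, 0.0]
force: [-0.2, -5.1, 5.6]
opening: 0.0452
```

The press eased to about 6 mm, because the tool tilts and rises under load. I restore the depth before going further.

```bash
python3 -m handwheel '[[0,0,0.12,0,0,0],[0,0,0.12,0,0,0],[0,0,0.12,0,0,0]]'; python3 - <<'E'
from h import *
st=read_state()
p=[.5241,-.0095,.158]
print(toolmove(st,chest(p,[0,-.066,.158])[0],p[2]),st["force"],st["position"])
E
```

```text
t: 5.8
position: [0.5365, -0.077, 0.1582]
tcp_rot: [2.032, 2.381, 0.001]
force: [-1.8, -0.7, 8.0]
opening: 0.0452
(array([ 0.1063, -0.0659,  0.0083]), array([0.0555, 0.0597, 0.0001])) [-1.8237 -0.6578  7.9813] [ 0.5365 -0.077   0.1582]
```

```bash
python3 -m handwheel '[[0.15,0,0.02,0,0.06,0],[0.3,0,0.03,0,0.06,0],[0.4,0,0.04,0,0.06,0],[0.4,0,0.04,0,0.06,0]]'; python3 - <<'E'
from h import *
st=read_state();im=read_camera("wrist");cv2.imwrite("pics/w4.png",im)
p=[.5241,-.0095,.158]
print(toolmove(st,chest(p,[0,-.066,.158])[0],p[2]),st["force"],st["position"])
E
```

```text
t: 6.2
position: [0.5356, -0.0691, 0.1584]
tcp_rot: [2.034, 2.382, 0.006]
force: [-0.8, -7.2, 8.1]
opening: 0.045
(array([-0.2134, -0.0802,  0.016 ]), array([ 0.0661,  0.0356, -0.0056])) [-0.7975 -7.1602  8.1349] [ 0.5356 -0.0691  0.1584]
```

View pics/w4.png

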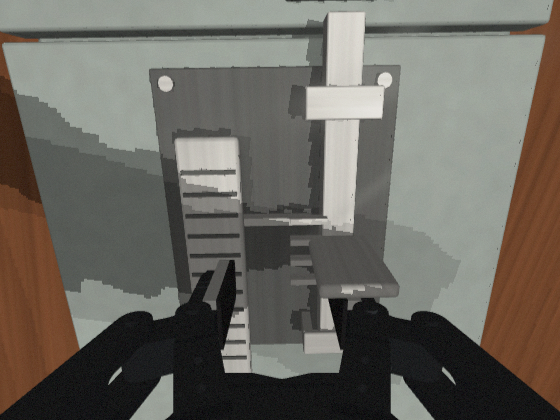

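The right finger is against the tab at (365,288) and the bolt is moving, with its first fin at the catch arm (300,220). The catch is deep at 8 N, so I carry on.

```bash
python3 -m handwheel '[[0.15,0,0.02,0,0.02,0],[0.3,-0.02,0.04,0,0.03,0],[0.45,-0.03,0.06,0,0.03,0],[0.45,-0.03,0.06,0,0.03,0]]';  python3 -m handwheel '[[0.15,0,0.02,0,0.02,0],[0.3,-0.02,0.03,0,0.03,0],[0.45,-0.03,0.05,0,0.03,0],[0.45,-0.03,0.05,0,0.03,0]]'; python3 - <<'E'
from h import *
st=read_state()
p=[.5241,-.0095,.158]
print(toolmove(st,chest(p,[0,-.022,.158])[0],p[2]),st["force"],st["position"])
E
```

```text
t: 6.65
position: [0.5344, -0.0598, 0.1585]
tcp_rot: [2.033, 2.379, 0.009]
force: [1.2, -6.6, 8.9]
opening: 0.0453
t: 7.05
position: [0.5333, -0.0505, 0.1588]
tcp_rot: [2.032, 2.376, 0.012]
force: [0.5, -6.7, 8.0]
opening: 0.0455
(array([ 0.7963, -0.1062,  0.0247]), array([ 0.1104,  0.0439, -0.0156])) [ 0.522  -6.6792  8.0005] [ 0.5333 -0.0505  0.1588]
```

```bash
python3 -m handwheel '[[0.15,0,0.02,0.03,0.02,0],[0.3,-0.03,0.04,0.05,0.03,0],[0.45,-0.05,0.05,0.05,0.03,0],[0.45,-0.05,0.05,0.05,0.03,0]]';  python3 -m handwheel '[[0.15,0,0.02,0.02,0.02,0],[0.3,-0.02,0.03,0.03,0.03,0],[0.4,-0.03,0.05,0.03,0.03,0],[0.4,-0.03,0.05,0.03,0.03,0]]'; python3 - <<'E'
from h import *
st=read_state();im=read_camera("wrist");cv2.imwrite("pics/w5.png",im)
p=[.5241,-.0095,.158]
print(toolmove(st,chest(p,[0,-.022,.158])[0],p[2]),st["force"],st["position"])
E
```

```text
t: 7.45
position: [0.5319, -0.0411, 0.1591]
tcp_rot: [2.034, 2.377, 0.008]
force: [1.3, -6.2, 8.9]
opening: 0.0455
t: 7.85
position: [0.5309, -0.033, 0.1592]
tcp_rot: [2.035, 2.377, 0.006]
force: [1.2, -6.6, 7.5]
opening: 0.0454
(array([ 0.0902, -0.1212,  0.0476]), array([ 0.0777,  0.0498, -0.0254])) [ 1.1696 -6.6     7.481 ] [ 0.5309 -0.033   0.1592]
```

View pics/w5.png

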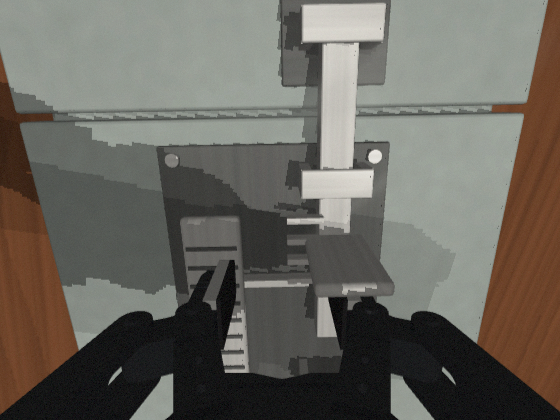

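The bolt bar has reached the keeper (340,30) and the tab is at (350,285). The force is steady, so it is not at the stop yet. I continue.

```bash
python3 -m handwheel '[[0.15,0,0.03,0.03,0.03,0],[0.3,-0.03,0.06,0.04,0.03,0],[0.3,-0.03,0.06,0.04,0.03,0]]';  python3 -m handwheel '[[0.15,0,0.02,0.02,0.02,0],[0.3,-0.02,0.04,0.03,0.03,0],[0.3,-0.03,0.04,0.03,0.03,0]]';
```

```text
t: 8.2
position: [0.5308, -0.0309, 0.1596]
tcp_rot: [2.037, 2.369, -0.006]
force: [0.9, -20.6, 7.5]
opening: 0.0451
t: 8.5
position: [0.5307, -0.031, 0.1598]
tcp_rot: [2.039, 2.357, -0.022]
force: [3.7, -29.3, 4.7]
opening: 0.0457
```

Force rose sharply at world y = -0.031, after about 47 mm of travel, which matches the stop. I relax the push a little, keep the press, and look.

```bash
python3 -m handwheel '[[0,0,0.06,0,0,0],[0,0,0.06,0,0.03,0],[0,0,0.06,0,0.03,0]]'; python3 - <<'E'
from h import *
st=read_state();im=read_camera("wrist");
p=[.5241,-.0095,.158]
print(toolmove(st,chest(p,[0,-.022,.158])[0],p[2]),st["force"],st["position"])
K,E,m=ext("wrist",st)
for y0 in (-.0595+.049,):
  T=np.array([[.015,y0-.003,.198],[.045,y0-.003,.198],[.045,y0+.003,.198],[.015,y0+.003,.198]])
  cv2.polylines(im,[proj(K,E,chest(p,T)).astype(int)],True,(0,0,255),1)
cv2.imwrite("pics/w6.png",im)
E
```

```text
t: 8.8
position: [0.5312, -0.0322, 0.1593]
tcp_rot: [2.04, 2.357, -0.019]
force: [-1.1, -3.8, 6.7]
opening: 0.0452
(array([ 0.0593, -0.1401,  0.0481]), array([ 0.0493,  0.1909, -0.1019])) [-1.148  -3.8158  6.7102] [ 0.5312 -0.0322  0.1593]
```

View pics/w6.png

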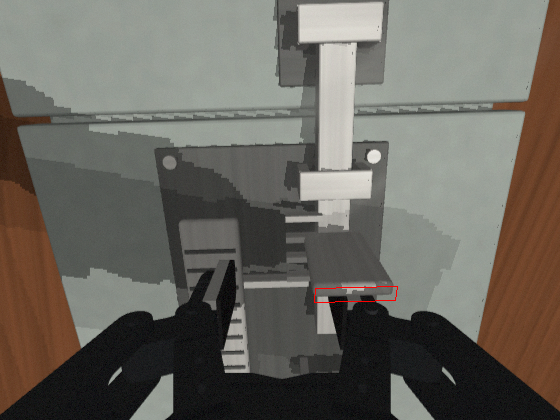

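The tab is at (350,290), at or slightly beyond the place expected for full travel. All the fins (218–275) are past the catch arm at (275,283), and the bar is in the keeper at (340,25). I lift straight up so the catch springs back.

```bash
python3 -m handwheel '[[0,0,-0.2,0,0,0],[0,0,-0.4,0,0,0],[-0.02,0,-0.7,0,0,0],[-0.05,0,-1,0,0,0],[-0.1,0,-1.8,0,0,0],[-0.2,0,-3,0,0,0],[-0.3,0,-4.2,0,0,0],[-0.3,0,-5,0,0,0],[-0.3,0,-5,0,0,0]]'; python3 - <<'E'
from h import *
st=read_state();im=read_camera("wrist");
p=[.5241,-.0095,.158]
print(st["force"],st["position"])
K,E,m=ext("wrist",st)
L=np.array([[-.044,-.125,.17],[-.016,-.125,.17],[-.016,.005,.17],[-.044,.005,.17]])
y0=-.0085
T=np.array([[.015,y0-.003,.198],[.045,y0-.003,.198],[.045,y0+.003,.198],[.015,y0+.003,.198]])
for q in (L,T): cv2.polylines(im,[proj(K,E,chest(p,q)).astype(int)],True,(0,0,255),1)
cv2.imwrite("pics/w7.png",im)
E
```

```text
t: 9.75
position: [0.532, -0.0363, 0.2877]
tcp_rot: [2.037, 2.354, -0.014]
force: [-0.0, 0.0, 0.5]
opening: 0.0453
[-0.0173  0.0128  0.4526] [ 0.532  -0.0363  0.2877]
```

View pics/w7.png

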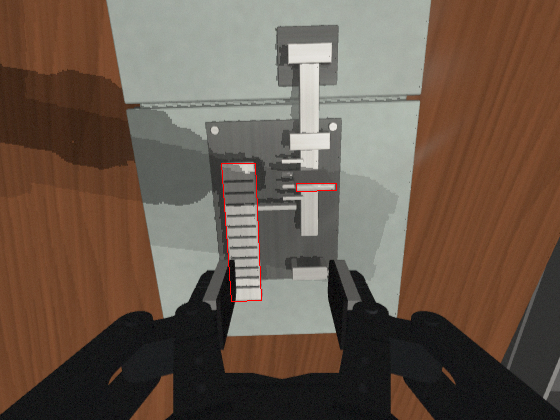

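```bash
python3 -c "
from rig import *
print(job_done())"
```

```text
the job is handed in; nothing more can be done
None
```

The chest is locked, as far as my last checks show, and the job was handed in at about 10 s. I pressed the catch bar down about 8 mm with one fingertip. The other fingertip then pushed the tab until the bolt hit its stop, after about 47–48 mm of travel from contact. I then lifted straight off.

**Last checks:**
- **Catch:** the wrist picture shows its outline back at the fully-up height.
- **Bolt:** it is through the keeper and its last fin is past the catch arm. The tab reads about 1.5 mm beyond the expected home position, which is within the camera calibration error.
- **Contact:** the wrist force was about 0 N, and I moved nothing else.

**What did not go cleanly:**
- **Catch eased early:** its press slipped to about 5–6 mm, close to the 5.5 mm limit, just as the finger was reaching the tab. I pressed it back to about 8.5 mm before the real push.
- **Force at the stop:** the push peaked at about 29 N. The upward force on the tool briefly dropped to 4.7 N there, so the catch may have eased a little, with the bolt already home.

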